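# Put the last tenmoku test tile away in the drawer

### The job

Take the test tile off the clear stand and set it down gently, standing upright, in the middle of the cork pad in the drawer's empty bay, with its fin pointing straight into the drawer like those of the other two tiles. Let go of it, then ease the drawer fully shut without slamming it, so that all three tiles are still standing inside. Leave everything else where it is.

Things in the scene. Friction and masses are not known exactly. Their poses are not given: they have to be found in the camera images.
- tile: The test tile to put away, dark glazed stoneware, about 110 g, an inverted T: a foot 50 (its x) x 44 (its y) x 8 mm thick with, on its middle line, an upright fin 50 long (along x) and 9 thick (y); 58 mm high in all. Origin: centre of the foot's underside; z up. It starts standing on the clear stand on the shelf's top, turned up to 45 degrees from the shelf's x.
- pad: Loose cork pad 64 (x) x 60 (y) x 5 mm thick, lying flat on the drawer's floor in the one bay (left, middle or right) that holds no tile. Origin: centre of its underside; x points into the drawer.
- tile_a: A test tile of the same shape and size, already standing in one bay of the drawer. Origin: centre of its underside.
- tile_b: Another such tile, standing in another bay of the drawer. Origin: centre of its underside.
- drawer (a joint): How far the drawer is open, in m: 0 fully shut, grows as it slides out towards the robot along the shelf's -x, up to 0.2; it starts about half open (0.12 to 0.145). It slides with about 2 N of friction, stays where it is left and has no latch; weight about 1 kg.
- drawer_front (a point): Middle of the top edge of the drawer front's outer face (which looks to the shelf's -x); moves with the drawer. The front is a white panel 270 wide, 88 high and 16 mm thick, its top edge 100 mm above the table and 20 mm under the shelf's top.
- shelf: Low white melamine shelf 260 deep (x) x 480 wide (y) x 120 mm high, fixed to the table. Origin: centre of its underside; x points into the shelf; front face 130 mm to -x of the origin. The drawer is at +y (centre line at y = +85 mm), an open cubby at -y. The top board's underside is 102 mm above the table: a tile standing on the pad passes under it.
- stand: Loose clear acrylic stand, a little bridge 70 (x) x 60 (y) x 20 mm high, on the shelf's top near the front. Origin: centre of its underside.
- spatula: Stainless spatula 200 mm long, lying along the back of the shelf's top. Bystander.
- cone_holder: Terracotta block 32 x 84 x 20 mm with three small cones standing in it, 60 mm high in all, at the back of the shelf's top. Origin: centre of its underside. Bystander.
- bowl: Dark bowl, 120 mm across, 65 mm high, on the table to the left. Bystander.
- jar: White jar, 70 mm across, 90 mm high, on the table to the right. Bystander.
- brush: Brush 200 mm long, lying on the table to the right. Bystander.
- drawer_handle (a point): Middle of the drawer's steel bar handle: 100 mm long along the shelf's y, 8 mm thick, centre line 82 mm above the table, 20 mm out from the front's outer face. Moves with the drawer.
- drawer_floor (a point): Middle of the front edge of the drawer's floor, at the front's inner face, on the floor, 22 mm above the table; moves with the drawer. Three bays lie side by side, each 74 mm wide, 78 mm apart along the shelf's y, the middle one in line with this point, parted by strips 12 mm high; side walls 46 mm high; 222 mm deep inside.
Mind the look-alikes: they are no part of the job. What is shaped like the tile_a but turquoise is not meant.

How it is judged:
On the way, in this order (a step that is already met when the one before it is completed fails the run):
1. the tile stands released on the cork pad in the open drawer, in line (horizontal distance between tile and pad below 0.014 m and z of tile in the frame of pad between 0.002 and 0.008 m and angle between tile's own z axis and vertical below 0.12 rad and angle between the x axis of tile and the x axis of shelf, either way round below 0.22 rad and contact force between the fingers and tile below 0.05 N and linear speed of tile below 0.03 m/s and value of joint drawer above 0.03 m), for 0.2 s.
2. the drawer is fully shut (value of joint drawer below 0.004 m), for 0.2 s.
At the end, for the whole second after the job is handed in: The drawer is shut to within 4 mm; inside it the tile stands (within 7 degrees of upright) on the cork pad, its middle within 16 mm of the pad's, its fin within 14 degrees of the drawer's direction, at rest; the other two tiles stand upright too (value of joint drawer below 0.004 m and horizontal distance between tile and pad below 0.016 m and z of tile in the frame of pad between 0.002 and 0.008 m and angle between each of tile, tile_a, tile_b's own z axis and vertical below 0.12 rad and angle between the x axis of tile and the x axis of shelf, either way round below 0.25 rad and x of pad in the frame of shelf above -0.12 m and linear speed of tile below 0.02 m/s); the robot touches nothing.
It fails at once if the tile is dropped (it falls free faster than 0.5 m/s, a fall of about 13 mm) (contact force between the fingers and tile below 0.05 N and linear speed of tile above 0.5 m/s).
It fails at once if the drawer is slammed (faster than 0.4 m/s) (velocity of joint drawer below -0.4 m/s).
It fails at once if one of the other tiles is tipped over (angle between any of tile_a, tile_b's own z axis and vertical above 0.4 rad).
It fails at once if a bystander or the stand is displaced by more than 40 mm (distance of any of stand, spatula, cone_holder, bowl, jar, brush from where it was at the start of the episode above 0.04 m).
It also fails if it takes over 56 s, if anything falls off the work surface, if the arm or the gripper's body presses on something with over 40 N, if the wrist force passes 120 N, or if a joint passes its speed limit or range.

### The arm

A 6-joint arm with a two-finger parallel gripper is mounted at the origin on the work surface. World frame = base frame: x ahead of the robot, y to its left, z up, the work surface at z = 0. Lengths are in m, angles in rad, forces in N, time in s.
With the tool pointing down it reaches from about 0.3 to 0.95 m from the base axis. Payload 3.1 kg.
Tool frame: the origin (TCP) lies at the very end of the fingers, on their centre line; the grasp point (between the pads) lies 19 mm behind it; y points along the fingers, z is the direction in which the jaws open and shut, and the axes are right-handed (so a half turn about y gives the same grasp; the last joint's range is limited). The gripper opens to 85 mm and grips with 20 to 120 N. Pads are 22 mm wide; open, the fingers measure 114 mm over their backs; the gripper's body (76 mm by 85 mm) begins 54 mm behind the grasp point. The pads swing forward as they close: fully open they stand 13 mm farther back than shut.
Start: joints at [-1.244, 0.308, 1.634, -0, 1.2, -0.07], TCP at [0.242, -0.576, 0.231] pointing down, gripper open.
Joint ranges: [-3.06, 3.06], [-0.79, 1.96], [0.05, 2.63], [-1.19, 4.34], [0.05, 2.64], [-2.94, 2.94]. Speed limits (rad/s): [2.79, 2.79, 3.14, 3.14, 3.14, 3.14].

### API

Orientations are given as a rotation vector (axis times angle).
In Python, from workcell import manip gives the robot as it stands.
- The arm moves only by the tool jog_arm, never from a script. Its argument "rows" is a list of rows, each an object of numbers: "ax", "ay", "az": the turn, a rotation vector about the tool's x, y, z in degrees; "tx", "ty", "tz": the shift along the tool's x, y, z in cm; "claw": the closure, from 0 (fully open) to 1 (shut). In form: [{"ax": .., "ay": .., "az": .., "tx": .., "ty": .., "tz": .., "claw": ..}, ...]. A call has 1 to 8 rows; each row shifts and turns the commanded pose from where the row before left it, along the tool's axes as they then stand; what a row does not reach is not made up. A row lasts 1/8 s, in which the tool goes at most 62.5 mm and 10.7 degrees, less where a joint would pass 70% of its speed; a pose out of reach is approached as far as the arm can. A call is refused whole if a number of a shift passes 6.25 or a number of a turn 10.7, either way. A call with a gripper value outside its range is refused whole. The fingers move at their own pace and stop on an object; "squeeze" is the grip in N (left out, the last holds). Time passes only in rows, so rows that do not move let the fingers close. It gives the time, the measured TCP pose, the force and the opening at its end, in the units of the state.
- manip.get_obs(): the state, without advancing time (a new reading comes with each control period).
- manip.grab_frame(name): name is "scene" or "side" or "wrist"; returns the picture (480x640x3 uint8, red, green, blue); there is no depth.
- manip.camera_params(name): a dict with "camera_matrix" (3x3 intrinsics, pixels), "k1" (the pictures are not rectified: a ray, as slopes to the right and down, at radius r is drawn at 1 + k1 r^2 times it, then the intrinsics apply), "R" (3x3) and "t" (3): a world point X has camera coordinates R X + t; the wrist camera has in their place "mount" (4x4, takes a point from camera to tool coordinates, whose origin is the TCP and whose axes are the tool frame's). Camera axes: x right, y down, z forward; pixel columns grow to the right and rows downward; lengths in m; the calibration is good to about 2 mm. A picture is of the moment at which its call begins: read the wrist's pose just before it. camera_params takes no time and is no camera call.
- manip.job_done(): hands the job in, once; it reports no verdict.
Trained networks look in the newest picture that a camera, given by its name, has taken for a name from the list of things; names that differ only in an ending like _2 or _b are one class to them, and where a whole thing is asked for, a point or a joint stands for the part that bears it (a point fixed in the world has none). Each returns a list of dicts, best first, with "p" (0 to 1); they miss things now and then, are a little off and sometimes report something else, mostly with a low value. They report only what shows in the picture. A call takes as long as a camera call. They do not tell look-alikes from the thing itself.
- manip.silhouettes(camera, thing): "mask" (480x640 bool, what is visible of it) and "box" ([left, top, right, bottom] in pixels, round what is visible of it).
- manip.spot_point(camera, thing): "uv" ([column, row] in pixels: a listed point, or the origin of a listed thing).
The state is a dict: "clock": time; "q": joint angles; "qvel": joint speeds; "effort": joint torques, N m; "eef_pos": TCP position; "orientation": TCP orientation; "force": force on the tool from outside, world axes, zero at the start; "torque": the same for the moment, N m; "width": finger opening in m.
Only numpy, scipy, OpenCV 4.12 (cv2) and the standard library are available. Lean on these libraries where they do the work, as an engineer would, in place of code of your own. Each camera call takes 0.05 s, during which the arm holds its last target.

## Working session

There is one attempt and no reset: what is moved stays moved. The work goes in short steps, Python scripts to look and compute and a tool call to move; the robot and the scene stay as the last step left them, time stands still between calls to the robot, and variables do not carry over. Pictures are saved under pics/ and viewed, and the job is handed in when it is done.

Besides the shell and the picture viewer there is one more tool, called as a command line: name --argument value ..., lists and objects as JSON in quotes. jog_arm: Moves the arm, as the interface text tells. Its arguments: {"type":"object","properties":{"rows":{"type":"array","items":{"type":"object","properties":{"ax":{"type":"number"},"ay":{"type":"number"},"az":{"type":"number"},"tx":{"type":"number"},"ty":{"type":"number"},"tz":{"type":"number"},"claw":{"type":"number"}}}},"squeeze":{"type":"number"}},"required":["rows"]}

```bash
mkdir -p pics; ls; python3 - <<'E'
from workcell import manip
import cv2,numpy as np
o=manip.get_obs();print(o)
for n in ["scene","side","wrist"]:
    im=manip.grab_frame(n);cv2.imwrite(f"pics/{n}0.png",im[:,:,::-1]);print(n,manip.camera_params(n))
E
```

```text
pics
{'clock': 0.0, 'q': array([-1.24369668e+00,  3.09025015e-01,  1.63520295e+00,  1.36164362e-05,
        1.19972446e+00, -6.97038186e-02]), 'qvel': array([ 1.59233918e-04, -1.66254749e-04, -3.94851408e-04,  1.24651592e-03,
       -7.10078214e-04,  4.05396863e-05]), 'effort': array([-1.20868255e-03, -4.15258133e+01, -2.76668590e+01, -1.09256778e-04,
        1.01602139e-02,  7.21808586e-07]), 'eef_pos': array([ 0.24125121, -0.57565163,  0.23002683]), 'orientation': array([-0.4031222 ,  2.00606124, -2.00127498]), 'force': array([ 0.10091117, -0.13582161, -0.38327434]), 'torque': array([-0.02422476, -0.04201777, -0.00442997]), 'width': 0.08576181712768458}
scene {'camera_matrix': array([[448.29952349,   0.        , 320.81345802],
       [  0.        , 448.29952349, 238.73518233],
       [  0.        ,   0.        ,   1.        ]]), 'k1': -0.08390661342123426, 'R': array([[-0.0398358 ,  0.99916553,  0.00901949],
       [ 0.56142764,  0.02984883, -0.82698734],
       [-0.82656646, -0.02787991, -0.56214819]]), 't': array([ 0.03972068, -0.23327425,  1.62890758])}
side {'camera_matrix': ar
[... 241 characters left out ...]
-0.04518568, -0.74267023, -0.66813111],
       [ 0.0306992 ,  0.66746604, -0.74400715]]), 't': array([-0.5402298 ,  0.09801909,  1.03143232])}
wrist {'camera_matrix': array([[402.78975113,   0.        , 320.78336859],
       [  0.        , 402.78975113, 242.80293022],
       [  0.        ,   0.        ,   1.        ]]), 'k1': -0.06749032759214217, 'mount': array([[-3.58510550e-04,  9.60455795e-01,  2.78432284e-01,
        -7.08412512e-02],
       [-9.39759884e-04, -2.78432502e-01,  9.60455339e-01,
        -1.42553795e-01],
       [ 9.99999494e-01,  8.26738816e-05,  1.00241882e-03,
         1.09737436e-03],
       [ 0.00000000e+00,  0.00000000e+00,  0.00000000e+00,
         1.00000000e+00]])}
```

View pics/scene0.png

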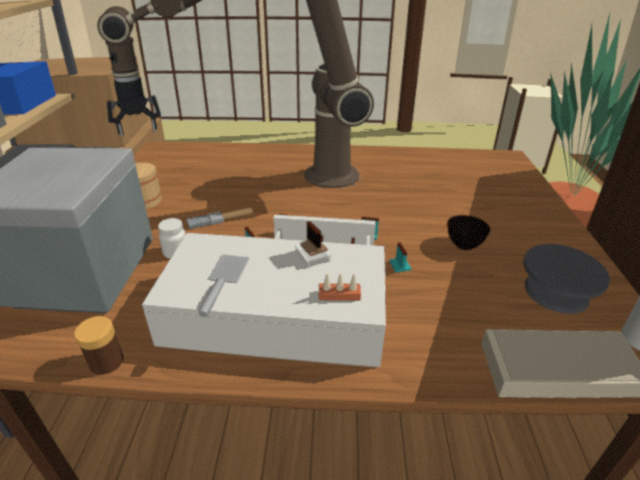

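View pics/side0.png

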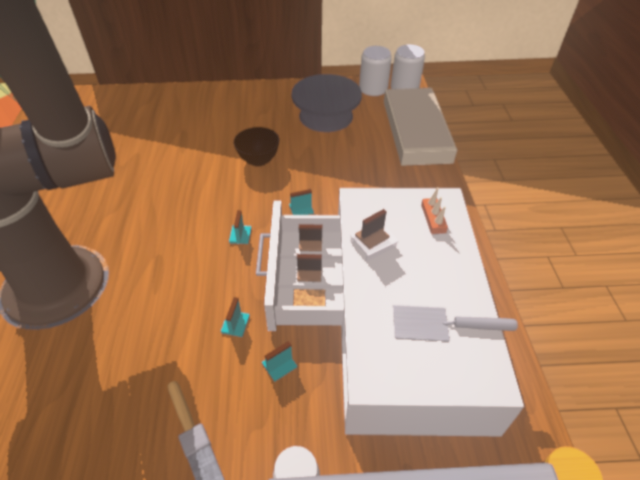

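View pics/wrist0.png

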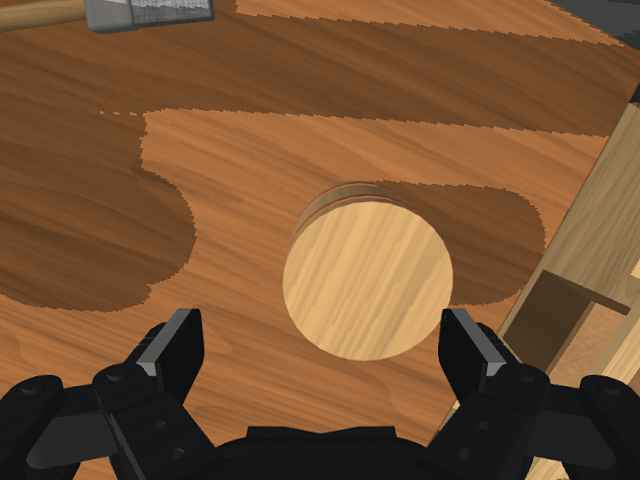

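The drawer is half open. Tiles stand in the left and middle bays, and the pad is in the right bay (side view, about 310,298). The tile is on the stand at about (374,228), and the turquoise look-alikes are around the drawer. Next I'll measure.

```bash
cat > h.py <<'E'
from workcell import manip
import cv2,numpy as np
from scipy.spatial.transform import Rotation as Ro
from scipy.optimize import least_squares
def cam(n,obs=None):
    p=manip.camera_params(n)
    if 'mount' in p:
        o=obs; T=np.eye(4);T[:3,:3]=Ro.from_rotvec(o['orientation']).as_matrix();T[:3,3]=o['eef_pos']
        M=np.linalg.inv(T@p['mount']); R,t=M[:3,:3],M[:3,3]
    else: R,t=p['R'],p['t']
    return p['camera_matrix'],p['k1'],R,t
def proj(c,X):
    K,k,R,t=c; X=np.atleast_2d(X)@R.T+t; s=X[:,:2]/X[:,2:]; s=s*(1+k*(s**2).sum(1,keepdims=True))
    return s@K[:2,:2].T+K[:2,2]
def ray(c,uv):
    K,k,R,t=c; d=(np.array(uv,float)-K[:2,2])/[K[0,0],K[1,1]]; s=d.copy()
    for _ in range(20): s=d/(1+k*(s**2).sum())
    v=R.T@np.append(s,1); return -R.T@t, v/np.linalg.norm(v)
def onz(c,uv,z):
    o,v=ray(c,uv); return o+v*(z-o[2])/v[2]
def tri(cs,uvs):
    A=np.zeros((3,3));b=np.zeros(3);L=[]
    for c,u in zip(cs,uvs):
        o,v=ray(c,u);P=np.eye(3)-np.outer(v,v);A+=P;b+=P@o;L.append((P,o))
    X=np.linalg.solve(A,b); return X,[np.linalg.norm(P@(X-o)) for P,o in L]
def rotm(o): return Ro.from_rotvec(o['orientation']).as_matrix()
E
python3 - <<'E'
from h import *
zs=dict(tile=.14,stand=.12,pad=.022,tile_a=.022,drawer_front=.1,drawer_handle=.082,drawer_floor=.022,shelf=0,cone_holder=.12,bowl=0,jar=0)
for n in ["side","scene"]:
    c=cam(n); manip.grab_frame(n)
    for th,z in zs.items():
        for d in manip.spot_point(n,th)[:4]:
            if d['p']>.25: print(n,th,round(d['p'],2),np.round(d['uv'],1),np.round(onz(c,d['uv'],z),4))
E
```

```text
side tile 0.95 [370.9 236.7] [ 0.6571 -0.0351  0.14  ]
side tile 0.9 [233.7 324.5] [ 0.4059 -0.2136  0.14  ]
side tile 0.8 [277.8 363.7] [ 0.4775 -0.2877  0.14  ]
side tile 0.69 [310.5 272.5] [ 0.5376 -0.1139  0.14  ]
side stand 0.75 [371.6 245.2] [ 0.6597 -0.0393  0.12  ]
side pad 0.59 [310.2 302.5] [ 0.5372 -0.0979  0.022 ]
side tile_a 0.95 [370.9 236.7] [0.682  0.0694 0.022 ]
side tile_a 0.9 [233.7 324.5] [ 0.3877 -0.1397  0.022 ]
side tile_a 0.8 [277.8 363.7] [ 0.4715 -0.2266  0.022 ]
side tile_a 0.69 [310.5 272.5] [ 0.542  -0.0229  0.022 ]
side drawer_front 0.95 [264.9 246.5] [ 0.4525 -0.0128  0.1   ]
side drawer_handle 0.6 [261.2 253.3] [ 0.4437 -0.0148  0.082 ]
side drawer_floor 0.85 [279.9 273.3] [ 0.478  -0.0212  0.022 ]
side shelf 0.79 [404.3 313.8] [ 0.7245 -0.1211  0.    ]
side shelf 0.57 [309.5 301.1] [ 0.5367 -0.0795  0.    ]
side cone_holder 0.95 [431.2 219.1] [0.7893 0.0227 0.12  ]
side cone_holder 0.52 [308.1 243.3] [ 0.5377 -0.027   0.12  ]
side bowl 0.71 [258.7 162.3] [0.4257 0.371  0.    ]
scene tile 0.79 [312.6 251.4] [ 0.6735 -0.0324  0.14  ]
scene tile 0.7 [367
[... 426 characters left out ...]
scene tile_a 0.7 [367.4 234.2] [0.4193 0.1087 0.022 ]
scene tile_a 0.69 [396.7 266.6] [0.5655 0.177  0.022 ]
scene tile_a 0.57 [253.  248.8] [ 0.5069 -0.2023  0.022 ]
scene drawer_front 0.59 [322.8 219.1] [ 0.4713 -0.0166  0.1   ]
scene drawer_front 0.55 [322.1 217.6] [ 0.4639 -0.0187  0.1   ]
scene drawer_handle 0.85 [326.9 217.9] [ 0.4354 -0.0065  0.082 ]
scene drawer_floor 0.7 [322.4 243.6] [ 0.4725 -0.0168  0.022 ]
scene shelf 0.62 [275.8 314. ] [ 0.7302 -0.1143  0.    ]
scene cone_holder 0.81 [337.3 297. ] [0.7996 0.0242 0.12  ]
scene bowl 0.68 [326.9 218.5] [ 0.3053 -0.0089  0.    ]
scene bowl 0.57 [463.  238.4] [0.393 0.39  0.   ]
scene jar 0.61 [174.  253.1] [ 0.5083 -0.4233  0.    ]
```

```bash
python3 - <<'E'
from h import *
im=cv2.imread('pics/side0.png'); cv2.imwrite('pics/side0c.png',cv2.resize(im[170:440,210:520],None,fx=2.4,fy=2.2,interpolation=cv2.INTER_CUBIC)[:600,:800])
E
```

```text
(no output)
```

View pics/side0c.png

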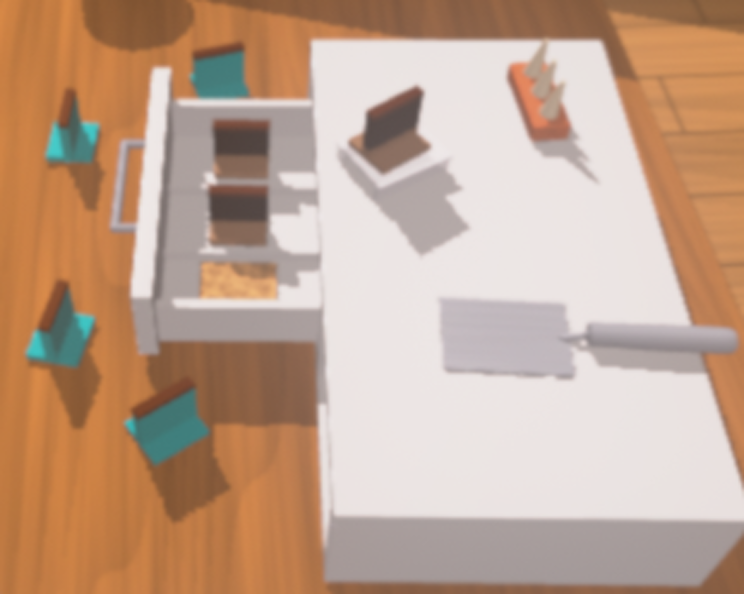

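```bash
python3 - <<'E'
from h import *
c=cam('side')
for u in [(340,188.2),(460.8,188.2),(347.5,405.5),(522,405)]: print(np.round(onz(c,u,.12),4))
s=cam('scene')
for u in [(175,237),(155,305),(385,247),(386,320)]: print('scene',np.round(onz(s,u,.12),4))
# fin top ends, z=.12+.02+.058
for u in [(385,211),(361.5,227)]: print('fin',np.round(onz(c,(u),.198),4))
from h import *
for n in['side','scene']:
    manip.grab_frame(n)
    for th in['tile','pad','drawer_floor']:
        for d in manip.silhouettes(n,th)[:6]: print(n,th,round(d['p'],2),np.round(d['box']))
E
```

```text
[0.6144 0.1259 0.12  ]
[0.8725 0.1096 0.12  ]
[ 0.5796 -0.3511  0.12  ]
[ 0.8382 -0.3644  0.12  ]
scene [ 0.6044 -0.3689  0.12  ]
scene [ 0.8433 -0.3351  0.12  ]
scene [0.6195 0.134  0.12  ]
scene [0.8607 0.1173 0.12  ]
fin [ 0.6794 -0.0253  0.198 ]
fin [ 0.6315 -0.0624  0.198 ]
side tile 0.96 [356. 209. 389. 249.]
side tile 0.95 [229. 211. 250. 248.]
side tile 0.85 [299. 225. 324. 250.]
side tile 0.79 [300. 252. 322. 281.]
side tile 0.69 [264. 340. 295. 385.]
side tile 0.6 [290. 191. 313. 216.]
side pad 0.76 [295. 290. 328. 308.]
side drawer_floor 0.9 [255. 201. 345. 328.]
scene tile 0.74 [300. 221. 328. 254.]
scene tile 0.56 [360. 215. 379. 238.]
scene tile 0.54 [389. 243. 413. 273.]
scene tile 0.45 [246. 227. 256. 234.]
scene drawer_floor 0.7 [158. 218. 184. 260.]
scene drawer_floor 0.65 [270. 214. 376. 246.]
scene drawer_floor 0.27 [301. 221. 330. 257.]
```

```bash
cat >> h.py <<'E'
def R_des(psi,tilt=0):
    c,s=np.cos(psi),np.sin(psi)
    return np.array([[c,0,-s],[s,0,c],[0,-1,0]])
def plan(p,psi,R=None):
    o=manip.get_obs();R0=rotm(o);R1=R_des(psi) if R is None else R
    print('now',np.round(o['eef_pos'],4),'psi',np.degrees(np.arctan2(R0[1,0],R0[0,0])).round(2),'down',np.round(R0[:,1],3),'w',round(o['width'],4),'F',np.round(o['force'],1),'t',round(o['clock'],2))
    d=np.array(p)-o['eef_pos']
    print('rot deg tool',np.degrees(Ro.from_matrix(R0.T@R1).as_rotvec()).round(2),'shift tool now cm',(R0.T@d*100).round(2),'shift in target axes cm',(R1.T@d*100).round(2))
E
python3 - <<'E'
from h import *
plan([.57,-.07,.36],np.radians(20))
print(rotm(manip.get_obs()).round(3))
E
```

```text
now [ 0.2415 -0.5765  0.2313] psi -157.26 down [-0. -0. -1.] w 0.0852 F [-0.5 -0.1  0.5] t 1.75
rot deg tool [   0.   -177.26    0.  ] shift tool now cm [-49.87 -12.87 -34.02] shift in target axes cm [ 48.19 -12.87  36.36]
[[-0.922 -0.     0.386]
 [-0.386 -0.    -0.922]
 [ 0.    -1.     0.   ]]
```

jog_arm --rows '[{"ty": -5,"ay": -10.5},{"ty": -5,"ay": -10.5},{"tx": -4,"tz": -0.5,"ay": -10.5},{"tx": -4,"tz": 0.2,"ay": -10.5},{"tx": -3.9,"tz": 1,"ay": -10.5},{"tx": -3.7,"tz": 1.7,"ay": -10.5},{"tx": -3.3,"tz": 2.3,"ay": -10.5},{"tx": -2.8,"tz": 2.9,"ay": -10.5}]'

```text
invalid input at $.rows[0]: expected keys ax, ay, az, tx, ty, tz, claw
```

jog_arm --rows '[{"tx": -2.2,"tz": 3.4,"ay": -10.5},{"tx": -1.5,"tz": 3.7,"ay": -10.5},{"tx": -0.8,"tz": 3.9,"ay": -10.5},{"tx": 0,"tz": 4,"ay": -10.5},{"tx": 0.7,"tz": 4,"ay": -10.5},{"tx": 1.4,"tz": 3.8,"ay": -10.5},{"tx": 2,"tz": 3.4,"ay": -10.5},{"tx": 2.7,"tz": 3,"ay": -10.5}]'

```text
invalid input at $.rows[0]: expected keys ax, ay, az, tx, ty, tz, claw
```

```bash
python3 - <<'E'
from h import *
plan([.58,-.07,.36],np.radians(20))
E
```

```text
now [ 0.2415 -0.5765  0.2313] psi -157.26 down [-0. -0. -1.] w 0.0852 F [-0.5 -0.1  0.5] t 1.75
rot deg tool [   0.   -177.26    0.  ] shift tool now cm [-50.79 -12.87 -33.63] shift in target axes cm [ 49.13 -12.87  36.02]
```

All keys are required in every row.

jog_arm --rows '[{"ax": 0,"ay": -10.5,"az": 0,"tx": 0,"ty": -5,"tz": 0,"claw": 0},{"ax": 0,"ay": -10.5,"az": 0,"tx": 0,"ty": -5,"tz": 0,"claw": 0},{"ax": 0,"ay": -10.5,"az": 0,"tx": -4,"ty": 0,"tz": -0.5,"claw": 0},{"ax": 0,"ay": -10.5,"az": 0,"tx": -4,"ty": 0,"tz": 0.2,"claw": 0},{"ax": 0,"ay": -10.5,"az": 0,"tx": -3.9,"ty": 0,"tz": 1,"claw": 0},{"ax": 0,"ay": -10.5,"az": 0,"tx": -3.7,"ty": 0,"tz": 1.7,"claw": 0},{"ax": 0,"ay": -10.5,"az": 0,"tx": -3.3,"ty": 0,"tz": 2.3,"claw": 0},{"ax": 0,"ay": -10.5,"az": 0,"tx": -2.8,"ty": 0,"tz": 2.9,"claw": 0}]'

```text
clock: 2.75
eef_pos: [0.3954, -0.3882, 0.3314]
orientation: [-1.336, 0.987, -0.987]
force: [0.3, -0.1, -0.1]
width: 0.0851
```

jog_arm --rows '[{"ax": 0,"ay": -10.5,"az": 0,"tx": -2.2,"ty": 0,"tz": 3.4,"claw": 0},{"ax": 0,"ay": -10.5,"az": 0,"tx": -1.5,"ty": 0,"tz": 3.7,"claw": 0},{"ax": 0,"ay": -10.5,"az": 0,"tx": -0.8,"ty": 0,"tz": 3.9,"claw": 0},{"ax": 0,"ay": -10.5,"az": 0,"tx": 0,"ty": 0,"tz": 4,"claw": 0},{"ax": 0,"ay": -10.5,"az": 0,"tx": 0.7,"ty": 0,"tz": 4,"claw": 0},{"ax": 0,"ay": -10.5,"az": 0,"tx": 1.4,"ty": 0,"tz": 3.8,"claw": 0},{"ax": 0,"ay": -10.5,"az": 0,"tx": 2,"ty": 0,"tz": 3.4,"claw": 0},{"ax": 0,"ay": -10.5,"az": 0,"tx": 2.7,"ty": 0,"tz": 3,"claw": 0}]'

```text
clock: 3.75
eef_pos: [0.6062, -0.1459, 0.3313]
orientation: [-1.566, -0.152, 0.152]
force: [0.6, -0.5, 1.4]
width: 0.0852
```

```bash
python3 - <<'E'
from h import *
plan([.58,-.07,.36],np.radians(20))
E
```

```text
now [ 0.6062 -0.1459  0.3313] psi 11.08 down [ 0. -0. -1.] w 0.0852 F [ 0.6 -0.5  1.4] t 3.75
rot deg tool [ 0.01 -8.92  0.01] shift tool now cm [-1.11 -2.87  7.96] shift in target axes cm [ 0.13 -2.87  8.03]
```

jog_arm --rows '[{"ax": 0,"ay": 0,"az": 0,"tx": -0.5,"ty": -1.5,"tz": 4,"claw": 0},{"ax": 0,"ay": 0,"az": 0,"tx": -0.5,"ty": -1.5,"tz": 4,"claw": 0},{"ax": 0,"ay": 0,"az": 0,"tx": 0,"ty": 0,"tz": 0,"claw": 0}]'

```text
clock: 4.12
eef_pos: [0.5811, -0.068, 0.3632]
orientation: [-1.566, -0.152, 0.147]
force: [-0.2, -0.3, -0.3]
width: 0.0857
```

```bash
python3 - <<'E'
from h import *
import pickle
o=manip.get_obs(); im=manip.grab_frame('wrist'); cv2.imwrite('pics/w1.png',im[:,:,::-1]); pickle.dump(o,open('o1.pkl','wb'))
c=cam('wrist',o)
for th,z in dict(tile=.14,stand=.12,pad=.022,drawer_front=.1,drawer_handle=.082,drawer_floor=.022).items():
    for d in manip.spot_point('wrist',th)[:4]:
        if d['p']>.25: print(th,round(d['p'],2),np.round(d['uv'],1),np.round(onz(c,d['uv'],z),4))
E
```

```text
tile 0.91 [502.7  54.2] [0.4228 0.058  0.14  ]
tile 0.79 [432. 177.] [0.5367 0.0248 0.14  ]
tile 0.75 [367.  159.1] [ 0.5327 -0.0368  0.14  ]
tile 0.69 [527.2 185.5] [0.5265 0.1143 0.14  ]
pad 0.78 [306.3 141.9] [ 0.5335 -0.0962  0.022 ]
drawer_front 0.7 [403.4  83.6] [ 0.4587 -0.0132  0.1   ]
drawer_front 0.41 [150.4 342.8] [ 0.7841 -0.2305  0.1   ]
drawer_handle 0.84 [403.5  68.3] [ 0.4423 -0.0134  0.082 ]
drawer_floor 0.63 [384.1 105.7] [ 0.4763 -0.016   0.022 ]
drawer_floor 0.3 [405.9  86.4] [0.4508 0.0036 0.022 ]
```

View pics/w1.png

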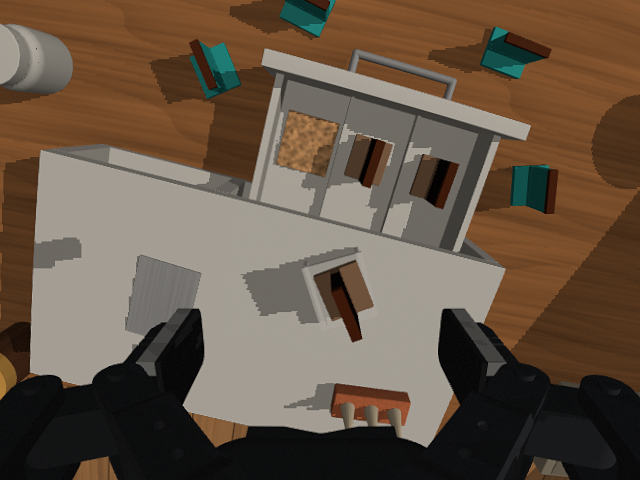

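```bash
python3 - <<'E'
from h import *
im=cv2.imread('pics/w1.png'); 
a=cv2.resize(im[235:355,285:395],None,fx=5,fy=5,interpolation=cv2.INTER_CUBIC)
cv2.imwrite('pics/w1t.png',a)
b=cv2.resize(im[40:270,240:540],None,fx=2.6,fy=2.6,interpolation=cv2.INTER_CUBIC)
cv2.imwrite('pics/w1d.png',b)
E
```

```text
(no output)
```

View pics/w1t.png

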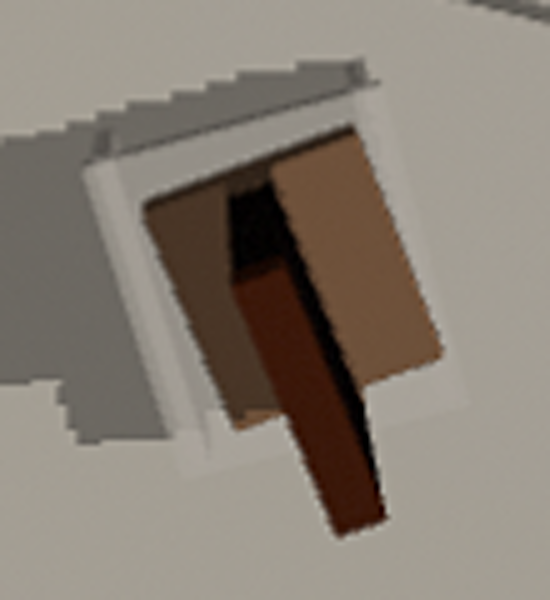

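View pics/w1d.png

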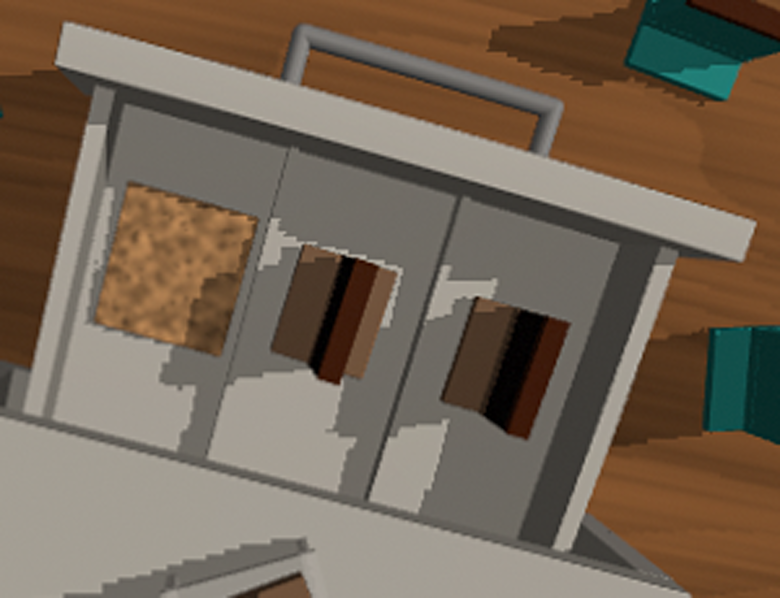

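```bash
python3 - <<'E'
from h import *
import pickle
c=cam('wrist',pickle.load(open('o1.pkl','rb')))
def pts(L,off,s,z): return np.array([onz(c,np.array(u)/s+off,z) for u in L])
ang=lambda v: np.degrees(np.arctan2(v[1],v[0])).round(1)
f=pts([(235,282),(285,258),(340,537),(385,517)],(285,235),5,.198)
print('fin',f.mean(0),ang(f[2]-f[0]),ang(f[3]-f[1]),np.linalg.norm(f[2]-f[0]),np.linalg.norm(f[1]-f[0]))
g=pts([(145,205),(355,130),(442,355),(237,430)],(285,235),5,.148)
print('foot',g.mean(0),ang(g[3]-g[0]),ang(g[2]-g[1]),np.linalg.norm(g[3]-g[0]),np.linalg.norm(g[1]-g[0]))
p=pts([(128,182),(258,218),(220,355),(95,323)],(240,40),2.6,.027)
print('pad',p.mean(0),ang(p[3]-p[0]),ang(p[2]-p[1]),np.linalg.norm(p[3]-p[0]),np.linalg.norm(p[1]-p[0]))
d=pts([(65,22),(756,222)],(240,40),2.6,.1)
print('front',d,d.mean(0),ang(d[1]-d[0])-90,np.linalg.norm(d[1]-d[0]))
e=pts([(41,150),(505,268)],(0,0),1,.12); print('shelf front',e,ang(e[1]-e[0])-90,np.linalg.norm(e[1]-e[0]))
E
```

```text
fin [ 0.65859926 -0.03154404  0.198     ] 32.2 31.5 0.05111108326056779 0.009240101048736418
foot [ 0.65839291 -0.03184906  0.148     ] 31.6 32.4 0.050583889845446844 0.04223544827200929
pad [ 0.53548543 -0.09439494  0.027     ] -3.8 -4.4 0.06326784094122695 0.059047667515291745
front [[ 0.45290996 -0.1474851   0.1       ]
 [ 0.47028843  0.12046995  0.1       ]] [ 0.46159919 -0.01350757  0.1       ] -3.700000000000003 0.26851801172294654
shelf front [[ 0.58247309 -0.34604722  0.12      ]
 [ 0.61328788  0.13009657  0.12      ]] -3.700000000000003 0.4771398735170523
```

```bash
python3 - <<'E'
from h import *
plan([.6585,-.0317,.215],np.radians(32))
E
```

```text
now [ 0.5806 -0.0712  0.3605] psi 10.65 down [-0.001  0.    -1.   ] w 0.0854 F [-1.1  1.8  0.6] t 4.47
rot deg tool [ -0.03 -21.35  -0.07] shift tool now cm [ 8.4  14.54  2.44] shift in target axes cm [ 8.7  14.55 -0.77]
```

jog_arm --rows '[{"ax": 0,"ay": -10.6,"az": 0,"tx": 0,"ty": 2,"tz": 0,"claw": 0},{"ax": 0,"ay": -10.6,"az": 0,"tx": 0,"ty": 2,"tz": 0,"claw": 0},{"ax": 0,"ay": 0,"az": 0,"tx": 2.9,"ty": 3.5,"tz": -0.3,"claw": 0},{"ax": 0,"ay": 0,"az": 0,"tx": 2.9,"ty": 3.5,"tz": -0.3,"claw": 0},{"ax": 0,"ay": 0,"az": 0,"tx": 2.9,"ty": 3.5,"tz": -0.2,"claw": 0},{"ax": 0,"ay": 0,"az": 0,"tx": 0,"ty": 0,"tz": 0,"claw": 0}]'

```text
clock: 5.22
eef_pos: [0.657, -0.0306, 0.2109]
orientation: [-1.523, -0.43, 0.443]
force: [-0.8, 0.1, -0.2]
width: 0.0855
```

```bash
python3 - <<'E'
from h import *
plan([.6585,-.0317,.16],np.radians(32))
o=manip.get_obs(); im=manip.grab_frame('wrist'); cv2.imwrite('pics/w2.png',im[:,:,::-1])
E
```

```text
now [ 0.657  -0.0306  0.2109] psi 31.96 down [-0.009  0.001 -1.   ] w 0.0855 F [-0.8  0.1 -0.2] t 5.22
rot deg tool [-0.32 -0.04 -0.4 ] shift tool now cm [ 0.11  5.09 -0.2 ] shift in target axes cm [ 0.07  5.09 -0.17]
```

View pics/w2.png

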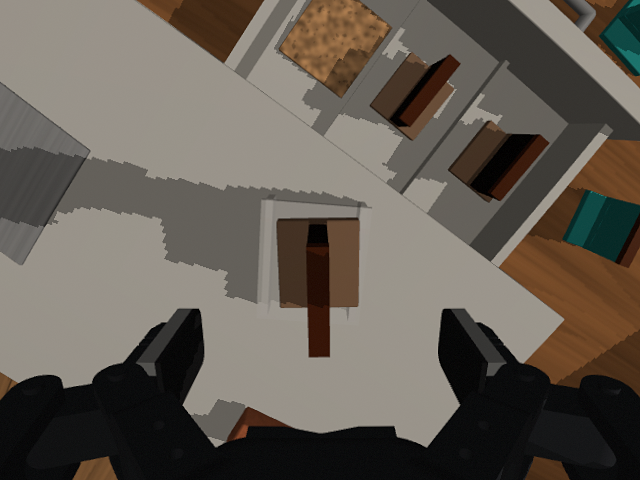

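The fin is vertical in the image at column 318, and the jaw centre is at about 321, so they line up. Descend and grip.

jog_arm --rows '[{"ax": 0,"ay": 0,"az": 0,"tx": 0.1,"ty": 2.0,"tz": -0.1,"claw": 0},{"ax": 0,"ay": 0,"az": 0,"tx": 0,"ty": 2.0,"tz": 0,"claw": 0},{"ax": 0,"ay": 0,"az": 0,"tx": 0,"ty": 1.0,"tz": 0,"claw": 0},{"ax": 0,"ay": 0,"az": 0,"tx": 0,"ty": 0,"tz": 0,"claw": 0.5},{"ax": 0,"ay": 0,"az": 0,"tx": 0,"ty": 0,"tz": 0,"claw": 0.8},{"ax": 0,"ay": 0,"az": 0,"tx": 0,"ty": 0,"tz": 0,"claw": 1},{"ax": 0,"ay": 0,"az": 0,"tx": 0,"ty": 0,"tz": 0,"claw": 1},{"ax": 0,"ay": 0,"az": 0,"tx": 0,"ty": 0,"tz": 0,"claw": 1}]' --squeeze 30

```text
clock: 6.28
eef_pos: [0.6607, -0.0314, 0.167]
orientation: [-1.527, -0.438, 0.436]
force: [0.4, -0.1, 1.7]
width: 0.0083
```

```bash
python3 - <<'E'
from h import *
plan([.6585,-.0317,.16],np.radians(32))
o=manip.get_obs(); im=manip.grab_frame('wrist'); cv2.imwrite('pics/w3.png',im[:,:,::-1])
E
```

```text
now [ 0.6607 -0.0314  0.167 ] psi 31.94 down [ 0.001 -0.    -1.   ] w 0.0083 F [ 0.4 -0.1  1.7] t 6.28
rot deg tool [ 0.05 -0.06  0.06] shift tool now cm [-0.2   0.7   0.09] shift in target axes cm [-0.2   0.7   0.09]
```

View pics/w3.png

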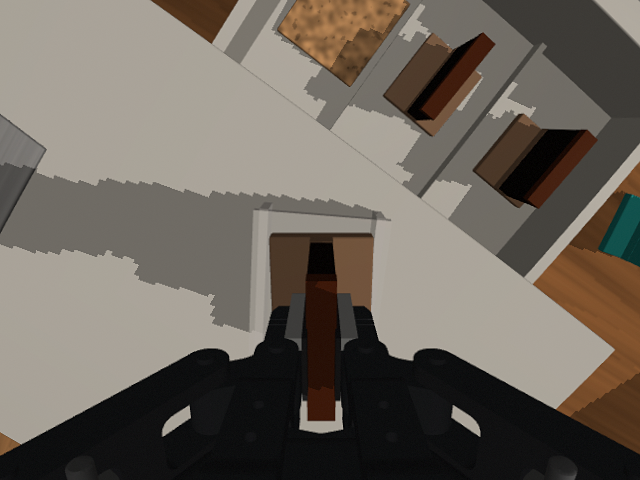

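jog_arm --rows '[{"ax": 0,"ay": 0,"az": 0,"tx": 0,"ty": -0.5,"tz": 0,"claw": 1},{"ax": 0,"ay": 0,"az": 0,"tx": 0,"ty": -1.5,"tz": 0,"claw": 1},{"ax": 0,"ay": 0,"az": 0,"tx": 0,"ty": -2,"tz": 0,"claw": 1},{"ax": 0,"ay": 9,"az": 0,"tx": 0,"ty": -1,"tz": 0,"claw": 1},{"ax": 0,"ay": 9,"az": 0,"tx": 0,"ty": 0,"tz": 0,"claw": 1},{"ax": 0,"ay": 9,"az": 0,"tx": 0,"ty": 0,"tz": 0,"claw": 1},{"ax": 0,"ay": 9,"az": 0,"tx": 0,"ty": 0,"tz": 0,"claw": 1},{"ax": 0,"ay": 0,"az": 0,"tx": 0,"ty": 0,"tz": 0,"claw": 1}]'

```text
clock: 7.32
eef_pos: [0.6608, -0.0314, 0.218]
orientation: [-1.57, 0.053, -0.056]
force: [-0.7, -0.4, -1.2]
width: 0.0084
```

```bash
python3 - <<'E'
from h import *
plan([.5375,-.0945,.2],np.radians(-4))
E
```

```text
now [ 0.6608 -0.0314  0.218 ] psi -3.96 down [ 0.002 -0.    -1.   ] w 0.0084 F [-0.7 -0.4 -1.2] t 7.33
rot deg tool [0.01 0.04 0.12] shift tool now cm [-11.87   1.78  -7.15] shift in target axes cm [-11.86   1.8   -7.15]
```

jog_arm --rows '[{"ax": 0,"ay": 0,"az": 0,"tx": -2,"ty": 0,"tz": -1.2,"claw": 1},{"ax": 0,"ay": 0,"az": 0,"tx": -3,"ty": 0,"tz": -1.8,"claw": 1},{"ax": 0,"ay": 0,"az": 0,"tx": -3,"ty": 0,"tz": -1.8,"claw": 1},{"ax": 0,"ay": 0,"az": 0,"tx": -2.5,"ty": 1,"tz": -1.5,"claw": 1},{"ax": 0,"ay": 0,"az": 0,"tx": -1.4,"ty": 0.8,"tz": -0.8,"claw": 1},{"ax": 0,"ay": 0,"az": 0,"tx": 0,"ty": 0,"tz": 0,"claw": 1},{"ax": 0,"ay": 0,"az": 0,"tx": 0,"ty": 0,"tz": 0,"claw": 1}]'

```text
clock: 8.2
eef_pos: [0.5378, -0.0936, 0.1989]
orientation: [-1.57, 0.054, -0.057]
force: [-0.1, -0.6, -0.3]
width: 0.0082
```

```bash
python3 - <<'E'
from h import *
plan([.5375,-.0945,.054],np.radians(-4))
o=manip.get_obs(); im=manip.grab_frame('wrist'); cv2.imwrite('pics/w4.png',im[:,:,::-1])
im=manip.grab_frame('side'); cv2.imwrite('pics/s4.png',im[:,:,::-1])
E
```

```text
now [ 0.5378 -0.0936  0.1989] psi -4.03 down [ 0.002 -0.    -1.   ] w 0.0082 F [-0.1 -0.6 -0.3] t 8.2
rot deg tool [-0.   -0.03  0.11] shift tool now cm [-0.05 14.49 -0.09] shift in target axes cm [-0.02 14.49 -0.09]
```

View pics/w4.png

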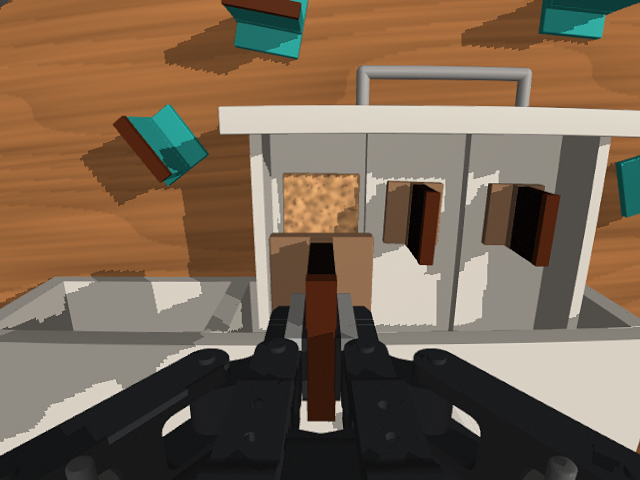

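View pics/s4.png

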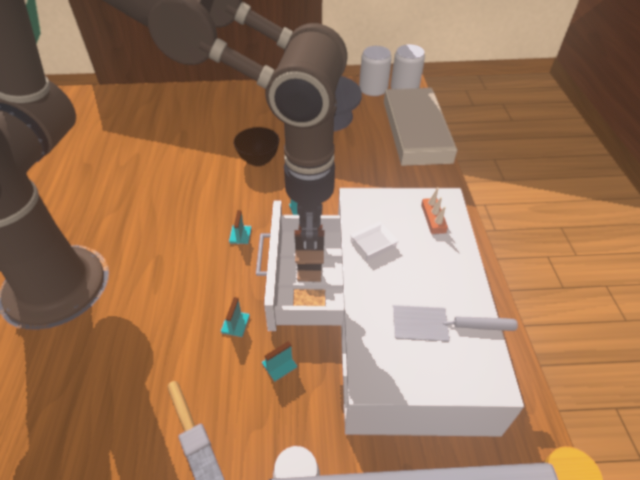

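jog_arm --rows '[{"ax": 0,"ay": 0,"az": 0,"tx": 0,"ty": 1.5,"tz": -0.1,"claw": 1},{"ax": 0,"ay": 0,"az": 0,"tx": 0,"ty": 2.5,"tz": 0,"claw": 1},{"ax": 0,"ay": 0,"az": 0,"tx": 0,"ty": 3,"tz": 0,"claw": 1},{"ax": 0,"ay": 0,"az": 0,"tx": 0,"ty": 3,"tz": 0,"claw": 1},{"ax": 0,"ay": 0,"az": 0,"tx": 0,"ty": 2,"tz": 0,"claw": 1},{"ax": 0,"ay": 0,"az": 0,"tx": 0,"ty": 1,"tz": 0,"claw": 1},{"ax": 0,"ay": 0,"az": 0,"tx": 0,"ty": 0,"tz": 0,"claw": 1},{"ax": 0,"ay": 0,"az": 0,"tx": 0,"ty": 0,"tz": 0,"claw": 1}]'

```text
clock: 9.3
eef_pos: [0.5373, -0.0949, 0.069]
orientation: [-1.57, 0.054, -0.057]
force: [0.4, 0.2, -0.8]
width: 0.0086
```

```bash
python3 - <<'E'
from h import *
plan([.5375,-.0945,.054],np.radians(-4))
o=manip.get_obs(); im=manip.grab_frame('wrist'); cv2.imwrite('pics/w5.png',im[:,:,::-1])
E
```

```text
now [ 0.5373 -0.0949  0.069 ] psi -4.06 down [ 0.002 -0.    -1.   ] w 0.0086 F [ 0.4  0.2 -0.8] t 9.3
rot deg tool [ 0.02 -0.06  0.09] shift tool now cm [0.02 1.5  0.04] shift in target axes cm [0.02 1.5  0.04]
```

View pics/w5.png

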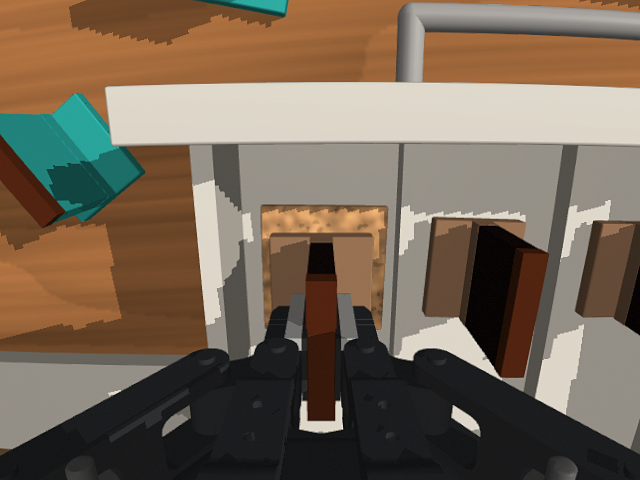

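The tile is centred over the pad: foot columns 269–374, pad columns 262–388. Lower it the rest of the way slowly.

jog_arm --rows '[{"ax": 0,"ay": 0,"az": 0,"tx": 0,"ty": 0.5,"tz": 0.1,"claw": 1},{"ax": 0,"ay": 0,"az": 0,"tx": 0,"ty": 0.4,"tz": 0,"claw": 1},{"ax": 0,"ay": 0,"az": 0,"tx": 0,"ty": 0.2,"tz": 0,"claw": 1},{"ax": 0,"ay": 0,"az": 0,"tx": 0,"ty": 0.1,"tz": 0,"claw": 1},{"ax": 0,"ay": 0,"az": 0,"tx": 0,"ty": 0.1,"tz": 0,"claw": 1},{"ax": 0,"ay": 0,"az": 0,"tx": 0,"ty": 0.1,"tz": 0,"claw": 1},{"ax": 0,"ay": 0,"az": 0,"tx": 0,"ty": 0,"tz": 0,"claw": 1}]'

```text
clock: 10.22
eef_pos: [0.5364, -0.0937, 0.0542]
orientation: [-1.57, 0.056, -0.056]
force: [-0.6, -0.7, -2.0]
width: 0.0085
```

jog_arm --rows '[{"ax": 0,"ay": 0,"az": 0,"tx": 0,"ty": 0.1,"tz": 0,"claw": 1},{"ax": 0,"ay": 0,"az": 0,"tx": 0,"ty": 0,"tz": 0,"claw": 1}]'

```text
clock: 10.48
eef_pos: [0.5367, -0.0938, 0.0539]
orientation: [-1.57, 0.055, -0.056]
force: [-1.2, 0.4, 3.8]
width: 0.0086
```

```bash
python3 - <<'E'
from h import *
plan([.5375,-.0945,.054],np.radians(-4))
o=manip.get_obs(); im=manip.grab_frame('wrist'); cv2.imwrite('pics/w6.png',im[:,:,::-1])
for i in range(4): print(manip.get_obs()['force'].round(1)); manip.grab_frame('wrist')
E
```

```text
now [ 0.5367 -0.0938  0.0539] psi -4.06 down [ 0. -0. -1.] w 0.0086 F [-1.2  0.4  3.8] t 10.47
rot deg tool [ 0.   -0.06  0.02] shift tool now cm [ 0.08 -0.01 -0.07] shift in target axes cm [ 0.08 -0.01 -0.07]
[-0.7  0.5  4.8]
[-3.   0.2  5. ]
[-1.6  1.1  6.6]
[-2.   0.   6.7]
```

View pics/w6.png

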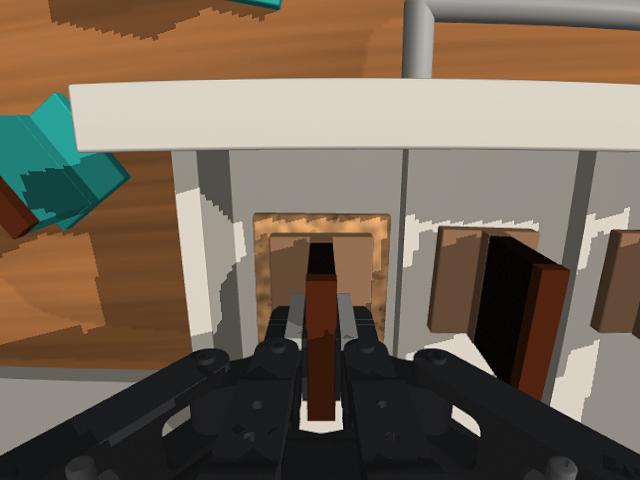

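The contact force is about 5 N and the tile sits centred on the pad. Open gradually.

jog_arm --rows '[{"ax": 0,"ay": 0,"az": 0,"tx": 0,"ty": 0,"tz": 0,"claw": 0.87},{"ax": 0,"ay": 0,"az": 0,"tx": 0,"ty": 0,"tz": 0,"claw": 0.82},{"ax": 0,"ay": 0,"az": 0,"tx": 0,"ty": 0,"tz": 0,"claw": 0.75},{"ax": 0,"ay": 0,"az": 0,"tx": 0,"ty": 0,"tz": 0,"claw": 0.7},{"ax": 0,"ay": 0,"az": 0,"tx": 0,"ty": 0,"tz": 0,"claw": 0.7},{"ax": 0,"ay": 0,"az": 0,"tx": 0,"ty": 0,"tz": 0,"claw": 0.7}]'

```text
clock: 11.48
eef_pos: [0.5364, -0.0937, 0.0532]
orientation: [-1.57, 0.056, -0.056]
force: [0.2, -0.2, -0.6]
width: 0.0255
```

```bash
python3 - <<'E'
from h import *
plan([.5375,-.0945,.054],np.radians(-4))
o=manip.get_obs(); im=manip.grab_frame('wrist'); cv2.imwrite('pics/w7.png',im[:,:,::-1])
E
```

```text
now [ 0.5364 -0.0937  0.0532] psi -4.07 down [-0. -0. -1.] w 0.0255 F [ 0.2 -0.2 -0.6] t 11.47
rot deg tool [ 0.   -0.07 -0.  ] shift tool now cm [ 0.11 -0.08 -0.07] shift in target axes cm [ 0.11 -0.08 -0.07]
```

View pics/w7.png

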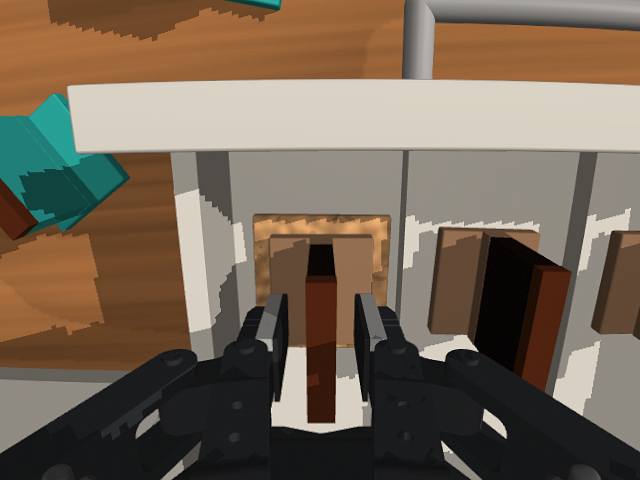

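Released. The tile stands centred on the pad. Retract straight up, then go in front of the handle.

jog_arm --rows '[{"ax": 0,"ay": 0,"az": 0,"tx": 0,"ty": -0.5,"tz": 0,"claw": 0.7},{"ax": 0,"ay": 0,"az": 0,"tx": 0,"ty": -2,"tz": 0,"claw": 0.7},{"ax": 0,"ay": 0,"az": 0,"tx": 0,"ty": -4,"tz": 0,"claw": 0.7},{"ax": 0,"ay": 0,"az": 0,"tx": 0,"ty": -5,"tz": 0,"claw": 0.7},{"ax": 0,"ay": 0,"az": 0,"tx": 0,"ty": -5,"tz": 0,"claw": 1},{"ax": 0,"ay": 0,"az": 0,"tx": -5,"ty": 0,"tz": 2,"claw": 1},{"ax": 0,"ay": 0,"az": 0,"tx": -5,"ty": 0,"tz": 3,"claw": 1},{"ax": 0,"ay": 0,"az": 0,"tx": -5,"ty": 0,"tz": 2,"claw": 1}]'

```text
clock: 12.52
eef_pos: [0.3904, -0.0124, 0.2187]
orientation: [-1.57, 0.055, -0.056]
force: [-0.2, 0.5, 0.5]
width: -0.0001
```

jog_arm --rows '[{"ax": 0,"ay": 0,"az": -10,"tx": 0,"ty": 0,"tz": 0,"claw": 1},{"ax": 0,"ay": 0,"az": -10,"tx": 0,"ty": 0,"tz": 0,"claw": 1},{"ax": 0,"ay": 0,"az": 0,"tx": 0,"ty": 0,"tz": 0,"claw": 1}]'

```text
clock: 12.9
eef_pos: [0.3878, -0.0126, 0.2162]
orientation: [-1.565, -0.216, -0.327]
force: [-0.4, -0.1, 1.0]
width: 0.0003
```

```bash
python3 - <<'E'
from h import *
R=R_des(np.radians(-3.8))@Ro.from_rotvec([0,0,np.radians(-20)]).as_matrix()
plan([.40,-.0095,.066],0,R)
o=manip.get_obs()
for n in ['wrist','side']:
    im=manip.grab_frame(n); cv2.imwrite(f'pics/{n}8.png',im[:,:,::-1])
c=cam('wrist',o)
for n,c in(('wrist',c),('side',cam('side'))):
  for th,z in dict(drawer_handle=.082,drawer_front=.1).items():
    for d in manip.spot_point(n,th)[:2]: print(n,th,round(d['p'],2),np.round(d['uv'],1),np.round(onz(c,d['uv'],z),4))
E
```

```text
now [ 0.3878 -0.0126  0.2162] psi -4.08 down [ 0.338 -0.024 -0.941] w 0.0003 F [-0.4 -0.1  1. ] t 12.9
rot deg tool [ 0.07 -0.26 -0.22] shift tool now cm [-3.96 14.53  0.39] shift in target axes cm [-4.01 14.52  0.39]
wrist drawer_handle 0.63 [329.1 231.2] [ 0.4406 -0.0112  0.082 ]
wrist drawer_front 0.96 [330.4 268.9] [ 0.4616 -0.0118  0.1   ]
side drawer_handle 0.58 [264.1 252.6] [ 0.4495 -0.0133  0.082 ]
side drawer_front 0.7 [267.3 247.8] [ 0.4573 -0.0165  0.1   ]
```

View pics/wrist8.png

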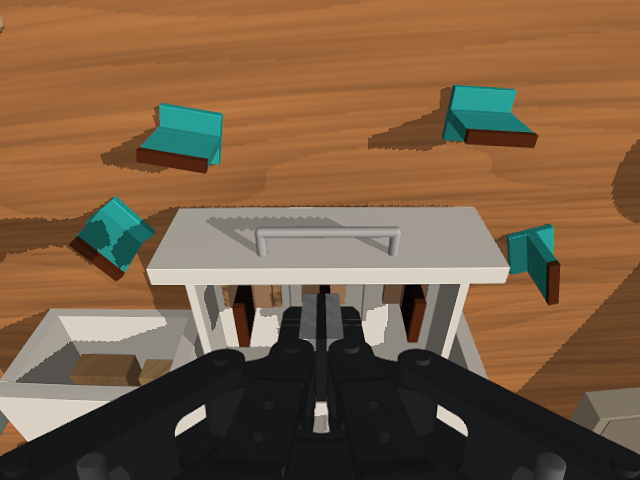

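View pics/side8.png

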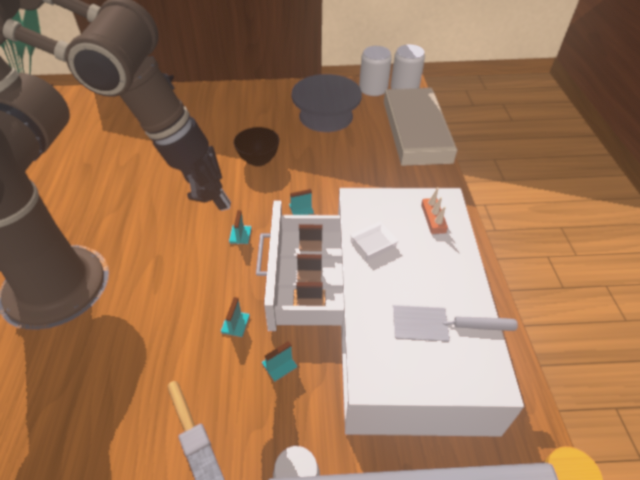

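All three tiles are standing. Lower in front of the handle.

jog_arm --rows '[{"ax": 0,"ay": 0,"az": 0,"tx": -1,"ty": 3.6,"tz": 0.1,"claw": 1},{"ax": 0,"ay": 0,"az": 0,"tx": -1,"ty": 3.6,"tz": 0.1,"claw": 1},{"ax": 0,"ay": 0,"az": 0,"tx": -1,"ty": 3.6,"tz": 0.1,"claw": 1},{"ax": 0,"ay": 0,"az": 0,"tx": -1,"ty": 3.6,"tz": 0.1,"claw": 1},{"ax": 0,"ay": 0,"az": 0,"tx": 0,"ty": 0,"tz": 0,"claw": 1},{"ax": 0,"ay": 0,"az": 0,"tx": 0,"ty": 0,"tz": 0,"claw": 1}]'

```text
clock: 13.95
eef_pos: [0.4052, -0.0103, 0.0701]
orientation: [-1.565, -0.22, -0.33]
force: [-0.1, 0.4, -0.1]
width: 0.0004
```

```bash
python3 - <<'E'
from h import *
R=R_des(np.radians(-3.8))@Ro.from_rotvec([0,0,np.radians(-20)]).as_matrix()
plan([.40,-.0095,.066],0,R)
im=manip.grab_frame('wrist'); cv2.imwrite(f'pics/wrist9.png',im[:,:,::-1])
E
```

```text
now [ 0.4052 -0.0103  0.0701] psi -4.06 down [ 0.342 -0.024 -0.939] w 0.0004 F [-0.1  0.4 -0.1] t 13.95
rot deg tool [ 0.09 -0.25  0.05] shift tool now cm [-0.63  0.21  0.05] shift in target axes cm [-0.63  0.21  0.05]
```

View pics/wrist9.png

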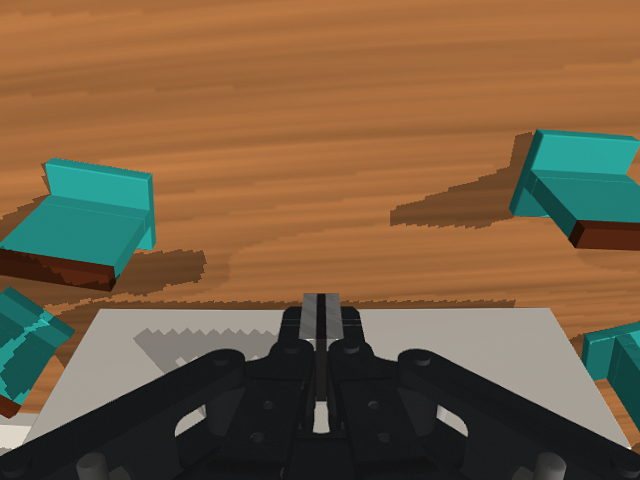

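jog_arm --rows '[{"ax": 0,"ay": 0,"az": 0,"tx": 0.4,"ty": 0.5,"tz": 0,"claw": 1},{"ax": 0,"ay": 0,"az": 0,"tx": 0.6,"ty": 0.2,"tz": 0,"claw": 1},{"ax": 0,"ay": 0,"az": 0,"tx": 0.6,"ty": 0.2,"tz": 0,"claw": 1},{"ax": 0,"ay": 0,"az": 0,"tx": 0.6,"ty": 0.2,"tz": 0,"claw": 1},{"ax": 0,"ay": 0,"az": 0,"tx": 0.6,"ty": 0.22,"tz": 0,"claw": 1},{"ax": 0,"ay": 0,"az": 0,"tx": 0.6,"ty": 0.22,"tz": 0,"claw": 1},{"ax": 0,"ay": 0,"az": 0,"tx": 0.6,"ty": 0.22,"tz": 0,"claw": 1},{"ax": 0,"ay": 0,"az": 0,"tx": 0.6,"ty": 0.22,"tz": 0,"claw": 1}]'

```text
clock: 15.0
eef_pos: [0.4531, -0.0134, 0.0658]
orientation: [-1.565, -0.218, -0.328]
force: [-2.3, 0.3, -0.9]
width: 0.0001
```

```bash
python3 - <<'E'
from h import *
plan([.40,-.0095,.066],-.07)
for n in ['side']:
    im=manip.grab_frame(n); cv2.imwrite(f'pics/{n}10.png',cv2.resize(im[130:350,180:420,::-1],None,fx=2.7,fy=2.7))
for th,z in dict(drawer_handle=.082,drawer_front=.1).items():
    for d in manip.spot_point('side',th)[:2]: print(th,round(d['p'],2),np.round(d['uv'],1),np.round(onz(cam('side'),d['uv'],z),4))
E
```

```text
now [ 0.4531 -0.0134  0.0658] psi -4.06 down [ 0.339 -0.024 -0.94 ] w 0.0001 F [-2.3  0.3 -0.9] t 15.0
rot deg tool [-1.000e-02 -5.000e-02  1.989e+01] shift tool now cm [-5.   -1.83  0.02] shift in target axes cm [-5.33 -0.02  0.02]
drawer_handle 0.61 [275.3 253.5] [ 0.472 -0.017  0.082]
drawer_front 0.73 [279.2 249.9] [ 0.4807 -0.0234  0.1   ]
drawer_front 0.67 [323.1 246.9] [ 0.5675 -0.0208  0.1   ]
```

View pics/side10.png

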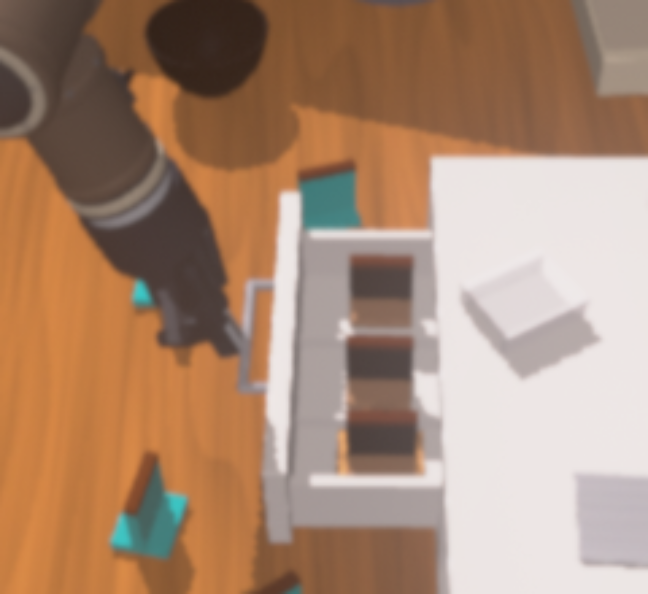

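jog_arm --rows '[{"ax": 0,"ay": 0,"az": 0,"tx": 0.7,"ty": 0.25,"tz": 0,"claw": 1},{"ax": 0,"ay": 0,"az": 0,"tx": 0.9,"ty": 0.33,"tz": 0,"claw": 1},{"ax": 0,"ay": 0,"az": 0,"tx": 0.9,"ty": 0.33,"tz": 0,"claw": 1},{"ax": 0,"ay": 0,"az": 0,"tx": 0.9,"ty": 0.33,"tz": 0,"claw": 1},{"ax": 0,"ay": 0,"az": 0,"tx": 0.9,"ty": 0.33,"tz": 0,"claw": 1},{"ax": 0,"ay": 0,"az": 0,"tx": 0.9,"ty": 0.33,"tz": 0,"claw": 1},{"ax": 0,"ay": 0,"az": 0,"tx": 0.9,"ty": 0.33,"tz": 0,"claw": 1},{"ax": 0,"ay": 0,"az": 0,"tx": 0.7,"ty": 0.25,"tz": 0,"claw": 1}]'

```text
clock: 16.15
eef_pos: [0.5266, -0.0189, 0.0664]
orientation: [-1.565, -0.219, -0.33]
force: [-2.5, 0.8, -1.7]
width: -0.0005
```

```bash
python3 - <<'E'
from h import *
plan([.40,-.0095,.066],-.07)
for n in ['side']:
    im=manip.grab_frame(n); cv2.imwrite(f'pics/{n}11.png',cv2.resize(im[130:350,180:420,::-1],None,fx=2.7,fy=2.7))
E
```

```text
now [ 0.5266 -0.0189  0.0664] psi -4.06 down [ 0.341 -0.024 -0.94 ] w -0.0005 F [-2.5  0.8 -1.7] t 16.15
rot deg tool [ 2.000e-02 -5.000e-02  2.002e+01] shift tool now cm [-11.94  -4.31   0.04] shift in target axes cm [-12.69   0.04   0.05]
```

View pics/side11.png

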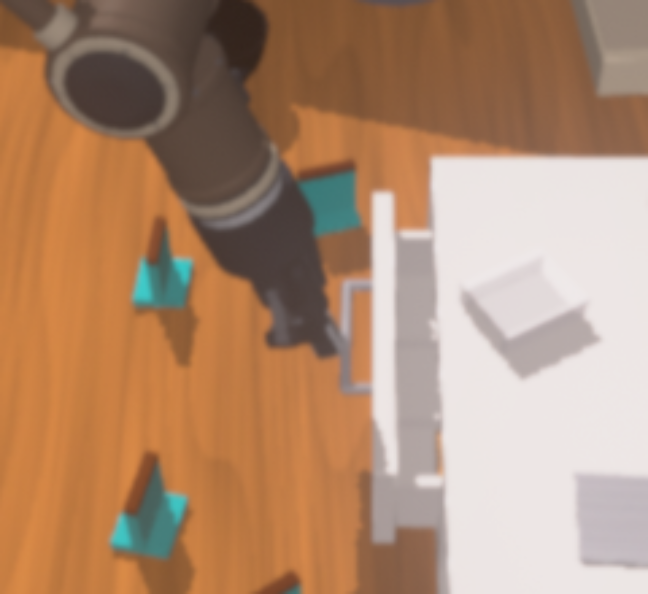

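jog_arm --rows '[{"ax": 0,"ay": 0,"az": 0,"tx": 0.6,"ty": 0.22,"tz": 0,"claw": 1},{"ax": 0,"ay": 0,"az": 0,"tx": 0.6,"ty": 0.22,"tz": 0,"claw": 1},{"ax": 0,"ay": 0,"az": 0,"tx": 0.6,"ty": 0.22,"tz": 0,"claw": 1},{"ax": 0,"ay": 0,"az": 0,"tx": 0.5,"ty": 0.18,"tz": 0,"claw": 1},{"ax": 0,"ay": 0,"az": 0,"tx": 0.3,"ty": 0.11,"tz": 0,"claw": 1},{"ax": 0,"ay": 0,"az": 0,"tx": 0.2,"ty": 0.07,"tz": 0,"claw": 1},{"ax": 0,"ay": 0,"az": 0,"tx": 0.2,"ty": 0.07,"tz": 0,"claw": 1},{"ax": 0,"ay": 0,"az": 0,"tx": 0.2,"ty": 0.07,"tz": 0,"claw": 1}]'

```text
clock: 17.2
eef_pos: [0.5571, -0.0208, 0.065]
orientation: [-1.565, -0.215, -0.325]
force: [-7.6, 0.0, 2.4]
width: 0.0001
```

jog_arm --rows '[{"ax": 0,"ay": 0,"az": 0,"tx": 0.2,"ty": 0.07,"tz": 0,"claw": 1},{"ax": 0,"ay": 0,"az": 0,"tx": 0.2,"ty": 0.07,"tz": 0,"claw": 1}]'

```text
clock: 17.45
eef_pos: [0.5578, -0.0206, 0.0631]
orientation: [-1.565, -0.209, -0.319]
force: [-13.2, 0.5, 3.4]
width: 0.0001
```

```bash
python3 - <<'E'
from h import *
plan([.40,-.0095,.066],-.07)
for n in ['side']:
    im=manip.grab_frame(n); cv2.imwrite(f'pics/{n}12.png',cv2.resize(im[130:350,180:420,::-1],None,fx=2.7,fy=2.7))
print(manip.get_obs()['force'])
E
```

```text
now [ 0.5578 -0.0206  0.0631] psi -4.05 down [ 0.329 -0.022 -0.944] w 0.0001 F [-13.2   0.5   3.4] t 17.45
rot deg tool [-0.04 -0.03 19.23] shift tool now cm [-14.85  -5.48   0.  ] shift in target axes cm [-1.582e+01 -2.900e-01  1.000e-02]
[-11.77286754   0.14563709   2.49454614]
```

View pics/side12.png

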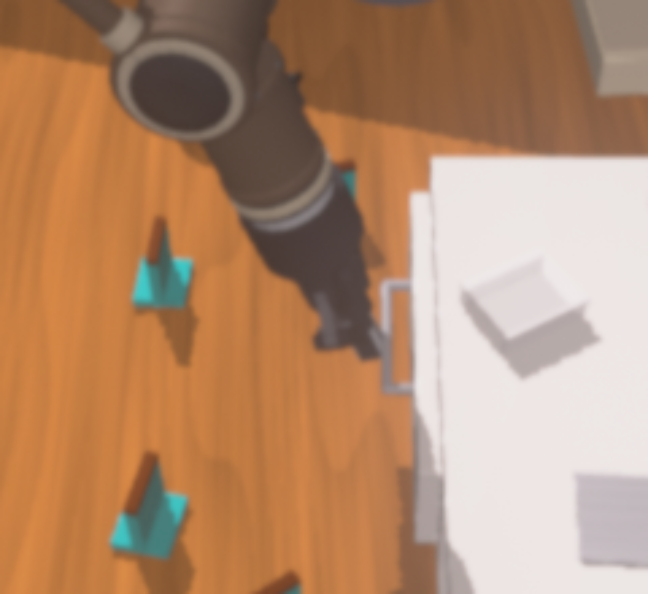

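The push stalled at 13 N with the drawer front resting against the shelf face, so it looks fully shut. Back off and check.

jog_arm --rows '[{"ax": 0,"ay": 0,"az": 0,"tx": -1,"ty": -0.4,"tz": 0,"claw": 1},{"ax": 0,"ay": 0,"az": 0,"tx": -2.8,"ty": -1,"tz": 0,"claw": 1},{"ax": 0,"ay": 0,"az": 0,"tx": -4.7,"ty": -1.7,"tz": 0,"claw": 1},{"ax": 0,"ay": 0,"az": 0,"tx": 1,"ty": -4,"tz": 0,"claw": 1},{"ax": 0,"ay": 0,"az": 0,"tx": 2,"ty": -5,"tz": 0,"claw": 1},{"ax": 0,"ay": 0,"az": 0,"tx": 2,"ty": -5,"tz": 0,"claw": 1},{"ax": 0,"ay": 0,"az": 0,"tx": 0,"ty": 0,"tz": 0,"claw": 1}]'

```text
clock: 18.38
eef_pos: [0.4787, -0.0158, 0.2232]
orientation: [-1.565, -0.233, -0.343]
force: [0.0, -1.2, -0.0]
width: -0.0
```

```bash
python3 - <<'E'
from h import *
plan([.45,-.02,.2],-.07)
o=manip.get_obs()
for n in ['wrist','side','scene']:
    im=manip.grab_frame(n); cv2.imwrite(f'pics/{n}13.png',im[:,:,::-1])
    c=cam(n,o)
    for th,z in dict(drawer_handle=.082,drawer_front=.1).items():
        for d in manip.spot_point(n,th)[:1]: print(n,th,round(d['p'],2),np.round(d['uv'],1),np.round(onz(c,d['uv'],z),4))
E
```

```text
now [ 0.4787 -0.0158  0.2232] psi -4.04 down [ 0.358 -0.027 -0.933] w -0.0 F [ 0.  -1.2 -0. ] t 18.38
rot deg tool [ 0.08 -0.05 21.02] shift tool now cm [-3.48  1.15 -0.62] shift in target axes cm [-2.84  2.32 -0.62]
wrist drawer_handle 0.65 [324.  259.1] [ 0.5674 -0.0208  0.082 ]
wrist drawer_front 0.75 [324.1 290.9] [ 0.5851 -0.0219  0.1   ]
side drawer_handle 0.9 [329.7 254.6] [ 0.5806 -0.0265  0.082 ]
side drawer_front 0.65 [331.1 247.8] [ 0.5831 -0.0241  0.1   ]
```

View pics/wrist13.png

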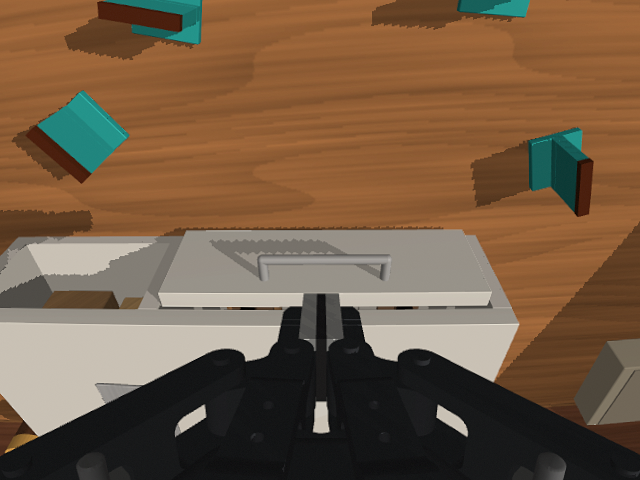

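View pics/side13.png

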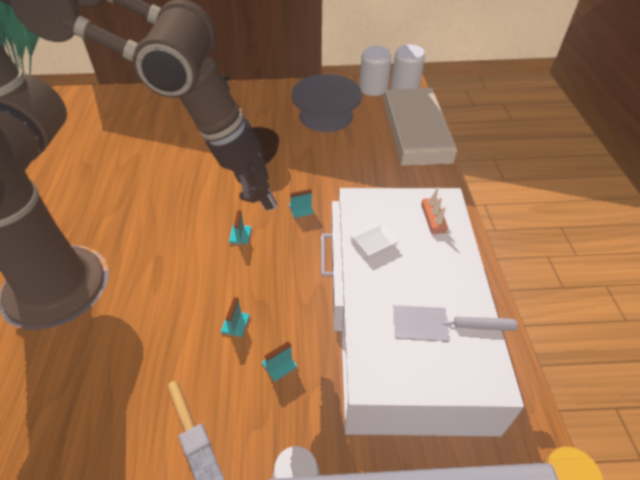

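```bash
python3 - <<'E'
from h import *
im=cv2.imread('pics/wrist13.png'); cv2.imwrite('pics/w13z.png',cv2.resize(im[275:325,140:300],None,fx=5,fy=8,interpolation=cv2.INTER_NEAREST))
o=manip.get_obs();c=cam('wrist',o)
u=np.array([np.cos(np.radians(-3.75)),np.sin(np.radians(-3.75))]); 
P=np.array([.6045,-.0275])  # shelf front at drawer centre
for off,z,n in[(-.016,.1,'front top outer'),(0,.1,'inner'),(0,.102,'board under'),(0,.12,'board top'),(-.019,.1,'outer+3'),(-.003,.1,'inner+3')]:
    q=P+u*off+np.array([-u[1],u[0]])*-.06*-1 if 0 else P+u*off-np.array([-u[1],u[0]])*.08
    print(n,proj(c,[*q,z]).round(1))
E
```

```text
front top outer [[217.1 313. ]]
inner [[220.2 326.8]]
board under [[219.7 328.7]]
board top [[215.2 346.1]]
outer+3 [[216.5 310.4]]
inner+3 [[219.6 324.3]]
```

View pics/w13z.png

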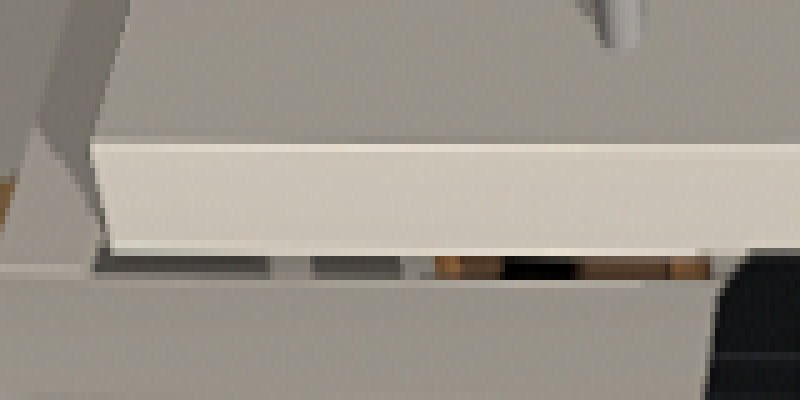

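```bash
python3 - <<'E'
from h import *
import pickle
o=manip.get_obs(); im=manip.grab_frame('wrist')[:,:,::-1]; pickle.dump(o,open('o14.pkl','wb')); cv2.imwrite('pics/w14.png',im)
print(o['eef_pos'],o['clock'],np.abs(o['qvel']).max())
cv2.imwrite('pics/w14z.png',cv2.resize(im[280:360,130:290],None,fx=5,fy=7,interpolation=cv2.INTER_NEAREST))
E
```

```text
[ 0.47205952 -0.01492311  0.21371625] 18.825 0.006795486617005194
```

View pics/w14z.png

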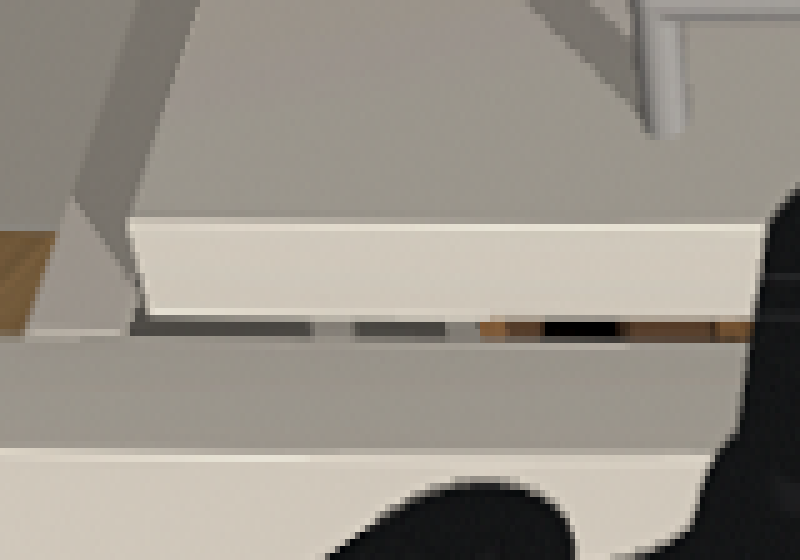

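```bash
python3 - <<'E'
import cv2
im=cv2.imread('pics/w14.png')
cv2.imwrite('pics/w14y.png',cv2.resize(im[300:350,340:500],None,fx=5,fy=8,interpolation=cv2.INTER_NEAREST))
E
```

```text
(no output)
```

View pics/w14y.png

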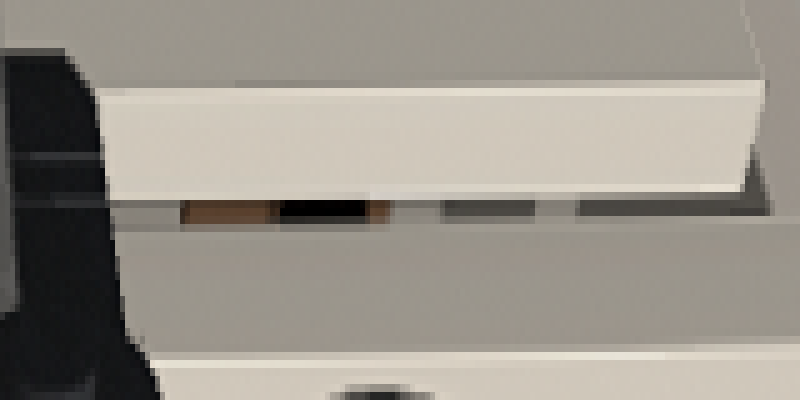

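The drawer is shut to within about 1 mm. Through the gap, the fins of the placed tile and the left tile show standing. The gripper touches nothing.

```bash
python3 - <<'E'
from workcell import manip
print(manip.job_done())
E
```

```text
the job is handed in; nothing more can be done
None
```

I put the tile on the cork pad in the right bay, shut the drawer, and handed the job in at about 19 s of the 56 s allowed. No verdict was reported.

- **Placing:** I gripped the tile by its fin on the stand, turned it in line with the drawer, and lowered it until the contact force was about 5 N. After I let go, the picture showed it upright and centred on the pad.
- **Shutting:** I pushed the handle at no more than about 0.1 m/s with about 2.5 N, until it stalled against its stop at 13 N. I then backed the gripper clear; the force reading fell to about 1 N, its usual noise.
- **Last checks:** The edge positions put the drawer within about 1 mm of shut. Through the gap, the placed tile and the left tile looked upright. The gripper hid the middle tile; it was last seen upright partway through the push. The stand, bystanders and look-alikes showed no visible shift, but I did not measure their positions.
- **Disagreement:** The network's spot for the drawer front put it about 3 mm further out than shut. I trusted the edge measurement and the firm stop instead.

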